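# Run down the loose wing nut on a market-stall price-sign stand

## Task

The sign arm on the price-sign stand is loose. Push the wings of its orange three-winged nut round with a fingertip, stroke after stroke, clockwise as seen from above, until the nut is screwed down fully and stops; do not force it. Leave the stand, the two jars and the tin where they stand, and do not lift any of them.

Things in the scene. Friction and masses are not known exactly. Their poses are not given: they have to be found in the camera images.
- wing_mid (a point): Centre of the three-winged nut, on its axis, half-way up the wings; turns with the nut, x along one wing, z up. Brass hub 22 mm across; three upright orange wings 120 deg apart, each reaching 40 mm from the axis, 8 mm thick, 24 mm tall (12 above and below this point), 10 mm free under them. 68 mm above the table when screwed down; sinks 2 mm per turn.
- stud_top (a point): Top of the fixed 12 mm steel stud on the nut's axis, 92 mm above the table; it stands through the nut.
- wingnut (a joint): Turn of the nut (rad): 0 = screwed down on its hard stop, one wing then pointing along the stand's +x; negative = loose by that angle; grows as it turns clockwise seen from above. Starts between -7 and -4. Turning takes about 0.02 N m; it stays where it is left.
- stand: Price-sign stand, loose on the table, about 4 kg. Origin under its foot on the nut's axis, z up. Dark steel foot 160 (x) by 220 (y) by 14 mm, grey block 90 by 150 mm, on it a folded aluminium channel open to +x, floor 44 mm above the table (washer 46 mm). A yellow-green star card, up to 125 mm above the table, stands at y = +160 mm.
- lip_edge (a point): Middle of the free top edge of the channel's 3 mm lip, 91 mm above the table, at x = -16 mm of the stand. The lip runs along the stand's y for 150 mm and back to the channel's wall at x = -44 mm, roofing that side of the nut: from above the wings can be reached only on the +x side of this edge.
- jar_dark_mid (a point): Bystander: dark jar with brass-coloured lid and black label, 58 mm across, 70 mm tall; point at its centre, 35 mm up.
- jar_cream_mid (a point): Bystander: amber jar with brass-coloured lid and pale label, 58 mm across, 70 mm tall; point at its centre, 35 mm up.
- tin_mid (a point): Bystander: steel oil tin with pale label and black cap, 50 by 66 by 92 mm (100 mm with cap); point at its centre, 46 mm up.

How it is judged:
By the outcome, as a careful person would: the job done as asked, in the order asked, and still so for the second after the job is handed in, with the robot touching nothing.
It also fails if it takes over 64 s, if anything falls off the work surface, if the arm or the gripper's body presses on something with over 40 N, if the wrist force passes 120 N, or if a joint passes its speed limit or range.

## Robot

A 6-joint arm with a two-finger parallel gripper is mounted at the origin on the work surface. World frame = base frame: x ahead of the robot, y to its left, z up, the work surface at z = 0. Lengths are in m, angles in rad, forces in N, time in s.
With the tool pointing down it reaches from about 0.4 to 0.925 m from the base axis. Payload 12.5 kg.
Tool frame: the origin (TCP) lies midway between the tips of the shut fingers; the grasp point (between the pads) lies 19 mm behind it; y points along the fingers, x is the direction in which the jaws open and shut, and the axes are right-handed (so a half turn about y gives the same grasp; the last joint's range is limited). The gripper opens to 95 mm and grips with 3 to 60 N. Pads are 20 mm wide; open, the fingers measure 119 mm over their backs; the gripper's body (75 mm by 180 mm) begins 59 mm behind the grasp point.
Start: joints at [1.21, 0.491, 1.559, -0, 1.092, -0.106], TCP at [0.158, 0.605, 0.215] pointing down, gripper open.
Joint ranges: [-3.1, 3.1], [-0.84, 2.19], [0.05, 2.79], [-1.13, 4.28], [0.06, 2.93], [-2.69, 2.69]. Speed limits (rad/s): [2.22, 2.22, 2.79, 3.14, 3.14, 3.14].

## Interface

Orientations are given as a unit quaternion [w, x, y, z].
In Python, from bench import bot gives the robot as it stands. The module is installed in compiled form; this text tells all that it offers.
- The arm moves only by the tool servo_tool, never from a script. Its argument "series" is a list of rows, each a list of 4 numbers: the shift along the tool's x, y, z in units of 30 mm (1.0 is 30 mm), then the turn about the tool's y in units of 6 degrees (1.0 is 6 degrees). A call has 1 to 10 rows; each row shifts and turns the commanded pose from where the row before left it, along the tool's axes as they then stand; what a row does not reach is not made up. A row lasts 1/12 s, in which the tool goes at most 41.7 mm and 7.16 degrees, less where a joint would pass 70% of its speed; a pose out of reach is approached as far as the arm can. A call is refused whole if a number of a shift passes 1 or a number of a turn 1, either way. A call with a gripper value outside its range is refused whole. "jaw" is the finger opening in mm, from 0 to 95.1, set as the call begins (left out, the last holds). The fingers move at their own pace and stop on an object; "grip_force" is the grip in N (left out, the last holds). Time passes only in rows, so rows that do not move let the fingers close. It gives the time, the measured TCP pose, the force and the opening at its end, in the units of the state.
- bot.get_obs(): the state, without advancing time (a new reading comes with each control period).
- bot.snapshot(name): name is "side" or "top"; returns the picture (480x640x3 uint8, red, green, blue); there is no depth.
- bot.camera_params(name): a dict with "fx", "fy", "cx", "cy" (pixels), "R" (3x3) and "t" (3): a world point X has camera coordinates R X + t. Camera axes: x right, y down, z forward; pixel columns grow to the right and rows downward; lengths in m; the calibration is good to about 2 mm. A picture is of the moment at which its call begins. camera_params takes no time and is no camera call.
- bot.hand_in(): hands the job in, once; it reports no verdict.
The state is a dict: "clock": time; "joint_positions": joint angles; "qvel": joint speeds; "joint_torque": joint torques, N m; "ee_pos": TCP position; "eef_rot": TCP orientation; "wrist_force": force on the tool from outside, world axes, zero at the start; "wrist_torque": the same for the moment, N m; "grip_width": finger opening in m.
Only numpy, scipy, OpenCV 4.12 (cv2) and the standard library are available. Lean on these libraries where they do the work, as an engineer would, in place of code of your own. Each camera call takes 0.05 s, during which the arm holds its last target. There are 200 camera calls.

## Working session

There is one attempt and no reset: what is moved stays moved. The work goes in short steps, Python scripts to look and compute and a tool call to move; the robot and the scene stay as the last step left them, time stands still between calls to the robot, and variables do not carry over. Pictures are saved under pics/ and viewed, about 8 in all and at most 12, crops included, and the job is handed in when it is done.

Besides the shell and the picture viewer there is one more tool, called in YAML: its name, and indented under it one key for each argument. servo_tool: Moves the arm, as the interface text tells. Its arguments: {"type":"object","properties":{"series":{"type":"array","items":{"type":"array","items":{"type":"number"}}},"jaw":{"type":"number"},"grip_force":{"type":"number"}},"required":["series"]}

```bash
mkdir -p pics; python3 - <<'E'
from bench import bot
import cv2
o=bot.get_obs();print(o)
for n in("top","side"):
    cv2.imwrite(f"pics/{n}0.png",bot.snapshot(n)[:,:,::-1]);print(n,bot.camera_params(n))
E
```

```text
{'clock': 0.0, 'joint_positions': array([ 1.21041584e+00,  4.91529180e-01,  1.55947299e+00, -2.39065419e-05,
        1.09168795e+00, -1.05602347e-01]), 'qvel': array([ 0.00187918,  0.00014626, -0.00223188, -0.00010654, -0.00092661,
       -0.00136445]), 'joint_torque': array([ 1.56207761e-04, -6.12635994e+01, -2.58194429e+01,  6.93178433e-02,
        4.81103396e-02, -8.91931768e-05]), 'ee_pos': array([0.1574143 , 0.60458975, 0.21407251]), 'eef_rot': array([-0.55925843,  0.55967841,  0.43210274, -0.43275548]), 'wrist_force': array([-0.37920162,  0.06515847, -0.29980951]), 'wrist_torque': array([-0.00588871,  0.00837441, -0.02075843]), 'grip_width': 0.09484165454529167}
top {'fx': 560.2802259378584, 'fy': 560.2802259378584, 'cx': 320.15186298975095, 'cy': 236.53758920549805, 'R': array([[-2.65024206e-02, -9.99647579e-01, -1.52943447e-03],
       [-9.95768702e-01,  2.65341931e-02, -8.79808397e-02],
       [ 8.79904157e-02, -8.08742243e-04, -9.96120993e-01]]), 't': array([0.03574795, 0.63962705, 1.08213538])}
side {'fx': 507.25219972415636, 'fy': 507.25219972415636, 'cx': 326.52703680282144, 'cy': 239.65806391704947, 'R': array([[-0.84960203, -0.52741677, -0.00281881],
       [-0.28717824,  0.46707755, -0.83628178],
       [ 0.44238564, -0.7096972 , -0.54829265]]), 't': array([0.53598603, 0.25698486, 0.59707632])}
```

View pics/top0.png

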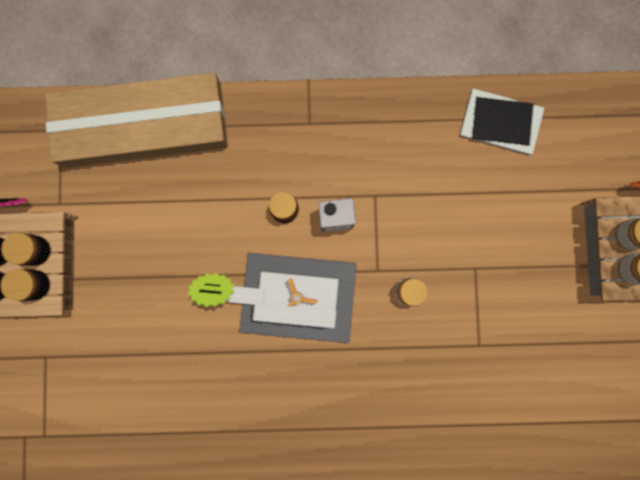

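View pics/side0.png

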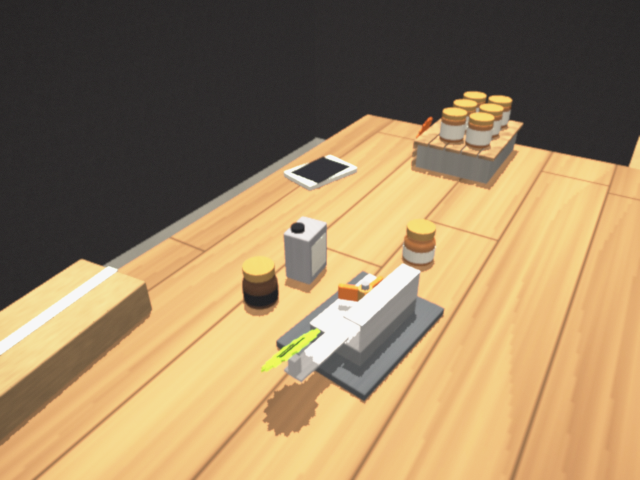

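```bash
python3 - <<'E'
import cv2,numpy as np
a=cv2.imread("pics/top0.png")[245:350,180:365];a=cv2.resize(a,None,fx=4.3,fy=4.3,interpolation=cv2.INTER_CUBIC)
cv2.imwrite("pics/c1.png",a)
E
```

```text
(no output)
```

View pics/c1.png

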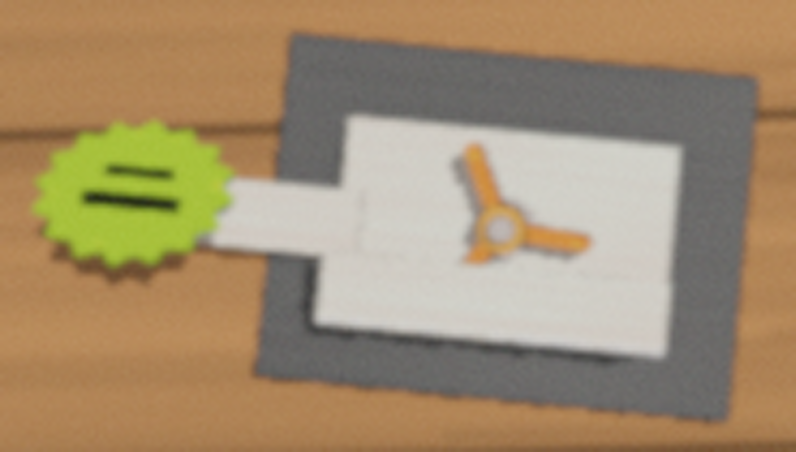

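```bash
cat > h.py <<'E'
import numpy as np
from bench import bot
def back(n,u,v,z):
    c=bot.camera_params(n);d=c["R"].T@[(u-c["cx"])/c["fx"],(v-c["cy"])/c["fy"],1];o=-c["R"].T@c["t"]
    return o+d*(z-o[2])/d[2]
def proj(n,X):
    c=bot.camera_params(n);p=c["R"]@X+c["t"];return np.array([c["fx"]*p[0]/p[2]+c["cx"],c["fy"]*p[1]/p[2]+c["cy"]])
E
python3 - <<'E'
from h import *
f=lambda x,y,z:back("top",180+x/4.3,245+y/4.3,z).round(4)
print("stud",f(500,230,.092))
t=[f(472,148,.082),f(588,243,.082),f(470,262,.082)]
s=f(500,230,.092)
for a in t: d=(a-s)[:2];print(a,np.hypot(*d),np.degrees(np.arctan2(d[1],d[0])))
F=np.array([f(292,35,.014),f(757,78,.014),f(728,418,.014),f(257,375,.014)]);print(F,F.mean(0))
e=F[0]+F[3]-F[1]-F[2];print("yaw",np.degrees(np.arctan2(-e[0],e[1])));e=F[0]+F[1]-F[2]-F[3];print("yaw",np.degrees(np.arctan2(e[1],e[0])))
for n,u,v,z in(("dark",284,205,.07),("cream",414,291,.07),("tincap",330,209,.1)):print(n,back("top",u,v,z))
for u,v in((321,203),(353,200),(355,226),(322,231)): print(back("top",u,v,.092))
E
```

```text
stud [0.5209 0.066  0.092 ]
[0.5565 0.0778 0.082 ] 0.03750466637633239 18.338328712969822
[0.5141 0.0284 0.082 ] 0.03820994634908561 -100.25119875081748
[0.5072 0.0797 0.082 ] 0.01937472580451143 135.0000000000001
[[ 0.6121  0.1642  0.014 ]
 [ 0.5863 -0.0516  0.014 ]
 [ 0.4307 -0.0332  0.014 ]
 [ 0.4559  0.1827  0.014 ]] [0.52125  0.065525 0.014   ]
yaw -6.737557216599051
yaw -6.749282020377133
dark [0.69916646 0.08643195 0.07      ]
cream [ 0.52862534 -0.15581649  0.07      ]
tincap [ 0.68495663 -0.00088767  0.1       ]
[0.69786198 0.01552537 0.092     ]
[ 0.70193991 -0.04470547  0.092     ]
[ 0.6527605  -0.04689013  0.092     ]
[0.64501221 0.01506377 0.092     ]
```

```bash
cat >> h.py <<'E'
from scipy.spatial.transform import Rotation as Ro
def tool():
    o=bot.get_obs();q=o["eef_rot"];return o,Ro.from_quat([q[1],q[2],q[3],q[0]]).as_matrix()
C=np.array([.521,.0657]);YAW=-6.75
def st():
    o,M=tool();p=o["ee_pos"];d=p[:2]-C
    print("t%.2f"%o["clock"],"pos",p.round(4),"r%.1f"%(1e3*np.hypot(*d)),"phi%.1f"%(np.degrees(np.arctan2(d[1],d[0]))-YAW),
     "zhead-stand%.1f"%(np.degrees(np.arctan2(M[1,2],M[0,2]))-YAW),"F",o["wrist_force"].round(2),"T",o["wrist_torque"].round(2),"j",o["joint_positions"].round(2),"g",o["grip_width"].round(4))
    return o,M
def goto(r,phi,z):
    o,M=tool();a=np.radians(phi+YAW);g=np.r_[C+r*np.array([np.cos(a),np.sin(a)]),z]
    print("shift units",(M.T@(g-o["ee_pos"])/.03).round(2))
E
python3 - <<'E'
from h import *
o,M=st();print(M.round(3));goto(.03,78,.115)
E
```

```text
Traceback (most recent call last):
  File "h.py", line 15, in st
    "zhead-stand%.1f"%(np.degrees(np.arctan2(M[1,2],M[0,2]))-YAW),"F",o["wrist_force"].round(2),"T",o["wrist_torque"].round(2),"j",o["joint_positions"].round(2),"g",o["grip_width"].round(4))
                                                                                                                                                                     ^^^^^^^^^^^^^^^^^^^^^
AttributeError: 'float' object has no attribute 'round'
```

```bash
sed -i 's/,"g",o\["grip_width"\].round(4)/,"g%.4f"%o["grip_width"]/' h.py; python3 - <<'E'
from h import *
o,M=st();print(M.round(3));goto(.03,78,.115)
E
```

```text
t0.10 pos [0.1574 0.6046 0.2141] r650.1 phi130.8 zhead-stand172.2 F [-0.68 -0.03  0.88] T [-0.02  0.01  0.01] j [ 1.21  0.49  1.56  0.    1.09 -0.11] g0.0949
[[ 0.252 -0.    -0.968]
 [ 0.968 -0.001  0.252]
 [-0.001 -1.     0.   ]]
shift units [-13.33   3.32 -16.33]
```

servo_tool:
  series:
    - [-0.6,0,-0.72,0]
    - [-0.6,0,-0.72,0]
    - [-0.6,0,-0.72,0]
    - [-0.6,0,-0.72,0]
    - [-0.6,0,-0.72,0]
    - [-0.6,0,-0.72,0]
    - [-0.6,0,-0.72,0]
    - [-0.6,0,-0.72,0]
    - [-0.6,0,-0.72,0]
    - [-0.6,0,-0.72,0]
  jaw: 0
  grip_force: 20

```text
clock: 0.93
ee_pos: [0.3217, 0.375, 0.2145]
eef_rot: [-0.559, 0.559, 0.432, -0.433]
wrist_force: [-0.2, 0.3, 0.3]
grip_width: 0.0339
```

servo_tool:
  series:
    - [-0.6,0,-0.72,0]
    - [-0.6,0,-0.72,0]
    - [-0.6,0,-0.72,0]
    - [-0.6,0,-0.72,0]
    - [-0.6,0,-0.72,0]
    - [-0.6,0,-0.72,0]
    - [-0.6,0,-0.72,0]
    - [-0.6,0,-0.72,0]
    - [-0.6,0,-0.72,0]
    - [-0.6,0,-0.72,0]

```text
clock: 1.77
ee_pos: [0.4854, 0.1463, 0.2145]
eef_rot: [0.56, -0.559, -0.432, 0.432]
wrist_force: [-0.4, 0.2, 0.0]
grip_width: 0.0003
```

servo_tool:
  series:
    - [0,0,0,1]
    - [0,0,0,1]
    - [0,0,0,1]
    - [0,0,0,1]
    - [0,0,0,1]
    - [0,0,0,1]
    - [0,0,0,0.2]
    - [0,0,0,0]

```text
clock: 2.43
ee_pos: [0.4847, 0.1476, 0.2145]
eef_rot: [0.668, -0.668, -0.232, 0.232]
wrist_force: [0.1, 0.2, -0.1]
grip_width: 0.0007
```

```bash
sed -i 's/"zhead-stand%.1f"%(np.degrees(np.arctan2(M\[1,2\],M\[0,2\]))/"xhead-stand%.1f"%(np.degrees(np.arctan2(M[1,0],M[0,0]))/' h.py; python3 - <<'E'
from h import *
st();goto(.0313,72,.115);goto(.0313,72,.064)
E
```

```text
t2.43 pos [0.4847 0.1476 0.2145] r89.5 phi120.6 xhead-stand45.0 F [ 0.1   0.17 -0.14] T [-0.05  0.06 -0.03] j [ 0.17  0.32  1.84  0.    0.97 -0.5 ] g0.0007
shift units [ 0.19  3.32 -2.42]
shift units [ 0.19  5.02 -2.42]
```

servo_tool:
  series:
    - [0.04,0.2,-0.48,0]
    - [0.04,0.2,-0.48,0]
    - [0.04,0.3,-0.48,0]
    - [0.04,0.4,-0.48,0]
    - [0.03,0.4,-0.5,0]
    - [0,0.4,0,0]
    - [0,0.4,0,0]
    - [0,0.4,0,0]
    - [0,0.4,0,0]
    - [0,0,0,0]

```text
clock: 3.27
ee_pos: [0.5336, 0.0929, 0.1185]
eef_rot: [0.669, -0.668, -0.23, 0.233]
wrist_force: [-0.2, -0.3, -0.0]
grip_width: 0.0007
```

```bash
python3 - <<'E'
from h import *
import cv2
o,M=st();goto(.0313,72,.064)
print([proj("side",o["ee_pos"]),proj("top",o["ee_pos"])])
a=bot.snapshot("side")[190:340,270:460,::-1];b=bot.snapshot("top")[220:370,200:390,::-1]
cv2.imwrite("pics/c2.png",cv2.resize(np.hstack([a,b]),None,fx=2.1,fy=2.1,interpolation=cv2.INTER_CUBIC))
E
```

```text
t3.27 pos [0.5336 0.0929 0.1185] r30.0 phi71.8 xhead-stand44.9 F [-0.21 -0.26 -0.  ] T [-0.02  0.    0.01] j [ 0.05  0.5   1.86  0.    0.79 -0.62] g0.0007
shift units [0.04 1.82 0.02]
[array([350.56100717, 274.36094908]), array([280.56535585, 292.11132974])]
```

View pics/c2.png

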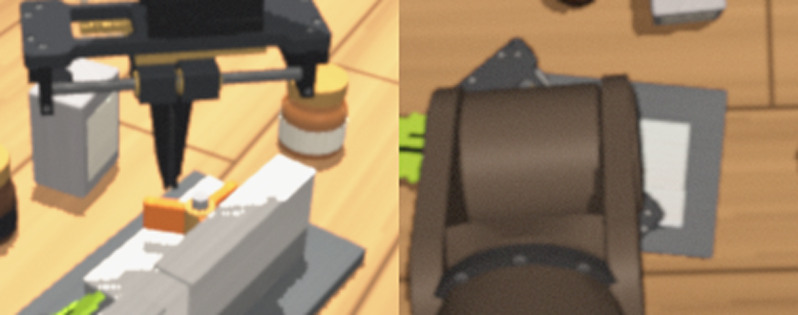

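servo_tool:
  series:
    - [0.04,0.3,0,0]
    - [0,0.3,0,0]
    - [0,0.3,0,0]
    - [0,0.3,0,0]
    - [0,0.3,0,0]
    - [0,0.3,0,0]
    - [0,0,0,0]

```text
clock: 3.95
ee_pos: [0.5344, 0.0948, 0.0657]
eef_rot: [0.668, -0.668, -0.231, 0.232]
wrist_force: [0.9, 0.3, -0.3]
grip_width: 0.0004
```

servo_tool:
  series:
    - [0.044,0,-0.1,1]
    - [0.044,0,-0.1,1]
    - [0.044,0,-0.1,1]
    - [0.044,0,-0.1,1]
    - [0.044,0,-0.1,1]
    - [0.044,0,-0.1,1]
    - [0,0,0,0]

```text
clock: 4.53
ee_pos: [0.5496, 0.0814, 0.0677]
eef_rot: [0.707, -0.707, -0.012, 0.012]
wrist_force: [-0.6, 0.3, 0.4]
grip_width: 0.0007
```

```bash
python3 - <<'E'
from h import *
import cv2
o,M=st()
a=bot.snapshot("side")[190:340,270:460,::-1]
cv2.imwrite("pics/c3.png",cv2.resize(a,None,fx=4,fy=4,interpolation=cv2.INTER_CUBIC))
E
```

```text
t4.53 pos [0.5496 0.0814 0.0677] r32.6 phi35.5 xhead-stand8.7 F [-0.58  0.31  0.37] T [-0.01  0.09  0.  ] j [ 0.03  0.59  1.87  0.    0.68 -0.01] g0.0007
```

View pics/c3.png

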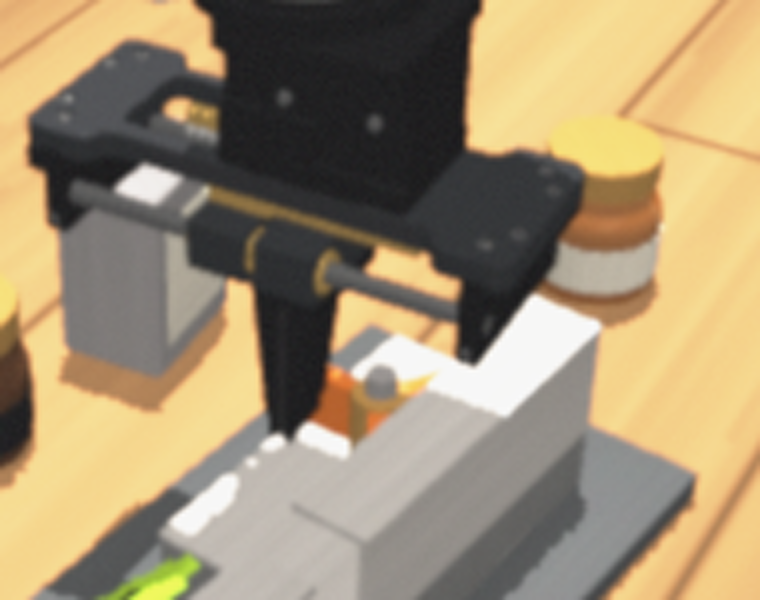

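servo_tool:
  series:
    - [0.02,0.05,-0.1,1]
    - [0.02,0.05,-0.1,1]
    - [0.044,0,-0.1,1]
    - [0.044,0,-0.1,1]
    - [0.044,0,-0.1,1]
    - [0.044,0,-0.1,1]
    - [0.044,0,-0.1,1]
    - [0.044,0,-0.1,1]
    - [0.044,0,-0.1,1]
    - [0.044,0,-0.1,1]

```text
clock: 5.42
ee_pos: [0.5474, 0.0504, 0.0647]
eef_rot: [0.619, -0.619, 0.342, -0.342]
wrist_force: [-0.5, 1.3, -0.6]
grip_width: 0.0009
```

```bash
python3 -c "
from h import *
st()"
```

```text
t5.42 pos [0.5474 0.0504 0.0647] r30.5 phi-23.4 xhead-stand-51.1 F [-0.5   1.35 -0.56] T [0.09 0.03 0.02] j [-0.03  0.59  1.89  0.    0.67  0.98] g0.0009
```

servo_tool:
  series:
    - [0.044,0,-0.1,1]
    - [0.044,0,-0.1,1]
    - [0.044,0,-0.1,1]
    - [0.044,0,-0.1,1]
    - [0.044,0,-0.1,1]
    - [0.044,0,-0.1,1]
    - [0.044,0,-0.1,1]
    - [0.044,0,-0.1,1]
    - [0,0,0,0]

```text
clock: 6.17
ee_pos: [0.5261, 0.0358, 0.0648]
eef_rot: [-0.426, 0.426, -0.564, 0.564]
wrist_force: [-0.1, -0.2, -0.5]
grip_width: 0.0004
```

```bash
python3 -c "
from h import *
st()"
```

```text
t6.17 pos [0.5261 0.0358 0.0648] r30.4 phi-73.5 xhead-stand-99.1 F [-0.07 -0.17 -0.49] T [-0.09  0.17  0.03] j [-0.06  0.56  1.94  0.    0.64  1.79] g0.0004
```

servo_tool:
  series:
    - [0,0,0.1,0]
    - [0,-0.3,0,0]
    - [0,-0.4,0,0]
    - [0,-0.4,0,0]
    - [0,-0.4,0,0]
    - [0,0,0,-1]
    - [0,0,0,-1]
    - [0,0,0,-1]
    - [0,0,0,-1]
    - [0,0,0,-1]

```text
clock: 7.0
ee_pos: [0.5296, 0.035, 0.1104]
eef_rot: [0.56, -0.56, 0.432, -0.432]
wrist_force: [-0.1, 0.1, -0.2]
grip_width: 0.0009
```

servo_tool:
  series:
    - [0,0,0,-1]
    - [0,0,0,-1]
    - [0,0,0,-1]
    - [0,0,0,-1]
    - [0,0,0,-1]
    - [0,0,0,-1]
    - [0,0,0,-1]
    - [0,0,0,-1]
    - [0,0,0,-1]
    - [0,0,0,-1]

```text
clock: 7.83
ee_pos: [0.5296, 0.035, 0.1103]
eef_rot: [0.701, -0.701, 0.094, -0.094]
wrist_force: [0.5, 0.2, -0.2]
grip_width: 0.0007
```

servo_tool:
  series:
    - [0,0,0,-1]
    - [0,0,0,-1]
    - [0,0,0,-1]
    - [0,0,0,-1]
    - [0,0,0,-1]
    - [0,0,0,-1]
    - [0,0,0,-1]
    - [0,0,0,-1]
    - [0,0,0,0]

```text
clock: 8.58
ee_pos: [0.5295, 0.0349, 0.1102]
eef_rot: [-0.679, 0.679, 0.199, -0.199]
wrist_force: [-0.4, -0.4, 0.0]
grip_width: 0.0006
```

```bash
python3 -c "
from h import *
st();goto(.0313,72,.104)"
```

```text
t8.58 pos [0.5295 0.0349 0.1102] r31.9 phi-67.7 xhead-stand39.4 F [-0.36 -0.41  0.02] T [-0.04  0.01  0.04] j [-0.06  0.5   1.9   0.    0.75 -0.63] g0.0006
shift units [1.19 0.21 1.58]
```

servo_tool:
  series:
    - [0.3,0,0.4,0]
    - [0.3,0,0.4,0]
    - [0.3,0,0.4,0]
    - [0.3,0,0.4,0]
    - [0,0.2,0,-0.9]
    - [0,0.3,0,0]
    - [0,0.3,0,0]
    - [0,0.3,0,0]
    - [0,0.4,0,0]
    - [0,0,0,0]

```text
clock: 9.42
ee_pos: [0.5332, 0.0942, 0.0624]
eef_rot: [0.67, -0.669, -0.226, 0.228]
wrist_force: [-1.1, -0.7, -0.3]
grip_width: 0.0006
```

```bash
python3 -c "
from h import *
st();goto(.0313,72,.064)"
```

```text
t9.42 pos [0.5332 0.0942 0.0624] r31.0 phi73.6 xhead-stand44.2 F [-1.08 -0.65 -0.28] T [-0.08  0.08  0.06] j [ 0.05  0.58  1.91  0.    0.66 -0.6 ] g0.0006
shift units [ 0.02 -0.05 -0.02]
```

servo_tool:
  series:
    - [0.044,0,-0.1,1]
    - [0.044,0,-0.1,1]
    - [0.044,0,-0.1,1]
    - [0.044,0,-0.1,1]
    - [0.044,0,-0.1,1]
    - [0.044,0,-0.1,1]
    - [0.044,0,-0.1,1]
    - [0.044,0,-0.1,1]
    - [0.044,0,-0.1,1]
    - [0.044,0,-0.1,1]

```text
clock: 10.25
ee_pos: [0.5519, 0.0685, 0.0646]
eef_rot: [0.693, -0.693, 0.14, -0.14]
wrist_force: [-0.2, 2.3, -0.1]
grip_width: 0.0003
```

```bash
python3 -c "
from h import *
st()"
```

```text
t10.25 pos [0.5519 0.0685 0.0646] r31.0 phi11.9 xhead-stand-16.1 F [-0.24  2.27 -0.07] T [ 0.08  0.1  -0.03] j [0.   0.59 1.87 0.   0.68 0.4 ] g0.0003
```

servo_tool:
  series:
    - [0.044,0,-0.1,1]
    - [0.044,0,-0.1,1]
    - [0.044,0,-0.1,1]
    - [0.044,0,-0.1,1]
    - [0.044,0,-0.1,1]
    - [0.044,0,-0.1,1]
    - [0.044,0,-0.1,1]
    - [0.044,0,-0.1,1]
    - [0.044,0,-0.1,1]
    - [0.044,0,-0.1,1]

```text
clock: 11.08
ee_pos: [0.5385, 0.0402, 0.0647]
eef_rot: [0.53, -0.53, 0.468, -0.468]
wrist_force: [0.5, 0.7, 0.1]
grip_width: 0.0008
```

servo_tool:
  series:
    - [0.044,0,-0.1,1]
    - [0.044,0,-0.1,1]
    - [0.044,0,-0.1,1]
    - [0.044,0,-0.1,0.7]
    - [0,0,0,0]

```text
clock: 11.5
ee_pos: [0.526, 0.0353, 0.0647]
eef_rot: [0.431, -0.431, 0.561, -0.561]
wrist_force: [0.3, 0.3, 1.3]
grip_width: 0.0004
```

```bash
python3 -c "
from h import *
st()"
```

```text
t11.50 pos [0.526  0.0353 0.0647] r30.8 phi-73.9 xhead-stand-98.2 F [0.27 0.35 1.33] T [-0.04  0.17 -0.04] j [-0.06  0.56  1.94  0.    0.64  1.77] g0.0004
```

servo_tool:
  series:
    - [0,0,0.1,0]
    - [0,-0.3,0,0]
    - [0,-0.4,0,0]
    - [0,-0.4,0,0]
    - [0,-0.4,0,0]
    - [0,0,0,-1]
    - [0,0,0,-1]
    - [0,0,0,-1]
    - [0,0,0,-1]
    - [0,0,0,-1]

```text
clock: 12.33
ee_pos: [0.5294, 0.0349, 0.1104]
eef_rot: [0.564, -0.564, 0.426, -0.427]
wrist_force: [-0.6, -0.8, 0.3]
grip_width: 0.0003
```

servo_tool:
  series:
    - [0,0,0,-1]
    - [0,0,0,-1]
    - [0,0,0,-1]
    - [0,0,0,-1]
    - [0,0,0,-1]
    - [0,0,0,-1]
    - [0,0,0,-1]
    - [0,0,0,-1]
    - [0,0,0,-1]
    - [0,0,0,-1]

```text
clock: 13.17
ee_pos: [0.5294, 0.0349, 0.1103]
eef_rot: [0.702, -0.702, 0.087, -0.088]
wrist_force: [0.6, 0.1, -0.4]
grip_width: 0.0002
```

servo_tool:
  series:
    - [0,0,0,-1]
    - [0,0,0,-1]
    - [0,0,0,-1]
    - [0,0,0,-1]
    - [0,0,0,-1]
    - [0,0,0,-1]
    - [0,0,0,-1]
    - [0,0,0,-1]
    - [0,0,0,-0.9]
    - [0,0,0,0]

```text
clock: 14.0
ee_pos: [0.5294, 0.0349, 0.1102]
eef_rot: [-0.666, 0.666, 0.237, -0.237]
wrist_force: [-1.1, -0.7, 1.0]
grip_width: 0.0005
```

```bash
python3 - <<'E'
from h import *
import cv2
st();goto(.0313,72,.11)
a=bot.snapshot("side")[190:340,270:460,::-1]
cv2.imwrite("pics/c4.png",cv2.resize(a,None,fx=4,fy=4,interpolation=cv2.INTER_CUBIC))
E
```

```text
t14.00 pos [0.5294 0.0349 0.1102] r32.0 phi-68.0 xhead-stand45.9 F [-1.15 -0.68  1.02] T [-0.06  0.   -0.03] j [-0.06  0.5   1.9   0.    0.75 -0.74] g0.0005
shift units [1.37 0.01 1.43]
```

View pics/c4.png

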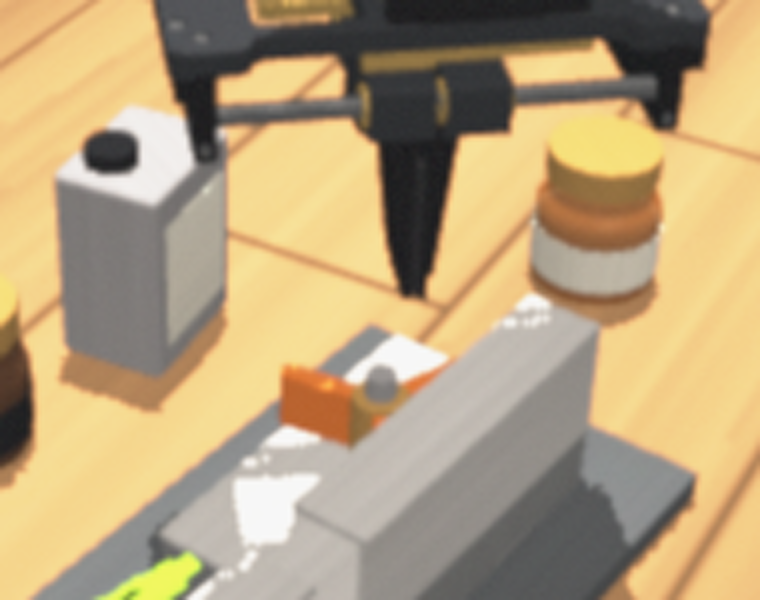

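servo_tool:
  series:
    - [0.35,0,0.36,0]
    - [0.34,0,0.36,0]
    - [0.34,0,0.36,0]
    - [0.34,0,0.35,0]
    - [0,0.2,0,0]
    - [0,0.3,0,0]
    - [0,0.3,0,0]
    - [0,0.3,0,0]
    - [0,0.4,0,0]
    - [0,0,0,0]

```text
clock: 14.88
ee_pos: [0.5332, 0.0933, 0.0622]
eef_rot: [0.667, -0.667, -0.233, 0.236]
wrist_force: [-1.3, -0.1, 0.6]
grip_width: 0.0007
```

```bash
python3 - <<'E'
from h import *
st();goto(.0313,72,.064)
for w in range(10,45,5):
    a=np.radians(w+YAW);print(w,[((proj("side",np.r_[C+.04*np.array([np.cos(a),np.sin(a)]),z])-[270,190])*4).round() for z in(.0805,.0565)])
E
```

```text
t14.88 pos [0.5332 0.0933 0.0622] r30.2 phi72.9 xhead-stand45.5 F [-1.31 -0.14  0.65] T [-0.07  0.03 -0.06] j [ 0.05  0.58  1.91  0.    0.66 -0.62] g0.0007
shift units [ 0.04 -0.06  0.  ]
10 [array([289., 361.]), array([288., 412.])]
15 [array([285., 366.]), array([284., 417.])]
20 [array([282., 372.]), array([281., 422.])]
25 [array([279., 378.]), array([279., 428.])]
30 [array([278., 383.]), array([277., 434.])]
35 [array([277., 389.]), array([276., 440.])]
40 [array([277., 395.]), array([276., 446.])]
```

servo_tool:
  series:
    - [0.06,0,-0.1,1]
    - [0.06,-0.05,-0.1,1]
    - [0.044,0,-0.1,1]
    - [0.044,0,-0.1,1]
    - [0.044,0,-0.1,1]
    - [0.02,0,-0.05,0.5]
    - [0,0,0,0]

```text
clock: 15.47
ee_pos: [0.5485, 0.0824, 0.066]
eef_rot: [0.706, -0.706, -0.034, 0.035]
wrist_force: [0.3, 0.4, -0.1]
grip_width: 0.0007
```

servo_tool:
  series:
    - [0.015,0,-0.033,0.333]
    - [0.015,0,-0.033,0.333]
    - [0,0,0,0]

```text
clock: 15.72
ee_pos: [0.5494, 0.0808, 0.0661]
eef_rot: [0.707, -0.707, -0.011, 0.011]
wrist_force: [-0.3, 0.9, -0.7]
grip_width: 0.0006
```

```bash
python3 -c "
from h import *
st()"
```

```text
t15.72 pos [0.5494 0.0808 0.0661] r32.2 phi34.7 xhead-stand8.5 F [-0.31  0.89 -0.73] T [-0.01  0.04  0.01] j [ 0.03  0.59  1.87  0.    0.68 -0.  ] g0.0006
```

servo_tool:
  series:
    - [0.01,0,-0.033,0.333]
    - [0.01,0,-0.033,0.333]
    - [0,0,0,0]

```text
clock: 15.97
ee_pos: [0.5502, 0.0793, 0.0661]
eef_rot: [0.707, -0.707, 0.013, -0.014]
wrist_force: [-0.0, 5.1, -0.9]
grip_width: 0.0004
```

servo_tool:
  series:
    - [0.006,0,-0.017,0.167]
    - [0.006,0,-0.017,0.167]
    - [0,0,0,0]

```text
clock: 16.22
ee_pos: [0.5506, 0.0789, 0.0661]
eef_rot: [0.707, -0.706, 0.025, -0.026]
wrist_force: [1.9, 8.5, -3.0]
grip_width: 0.0001
```

servo_tool:
  series:
    - [0.006,0,-0.017,0.167]
    - [0.006,0,-0.017,0.167]
    - [0,0,0,0]

```text
clock: 16.47
ee_pos: [0.551, 0.0784, 0.0662]
eef_rot: [0.707, -0.705, 0.038, -0.038]
wrist_force: [2.6, 14.4, -2.2]
grip_width: 0.0002
```

```bash
python3 -c "
from h import *
st()"
```

```text
t16.47 pos [0.551  0.0784 0.0662] r32.6 phi29.7 xhead-stand0.6 F [ 2.56 14.42 -2.16] T [ 2.49 -0.33 -0.07] j [0.02 0.59 1.87 0.   0.68 0.13] g0.0002
```

servo_tool:
  series:
    - [0,0,0.1,0]
    - [0,0,0.15,0]
    - [0,-0.3,0,0]
    - [0,-0.5,0,0]
    - [0,-0.6,0,0]
    - [0,-0.8,0,0]
    - [0,-0.8,0,0]
    - [0,-0.8,0,0]
    - [0,-0.8,0,0]
    - [0,0,0,0]

```text
clock: 17.3
ee_pos: [0.5529, 0.0843, 0.2092]
eef_rot: [0.706, -0.706, 0.035, -0.04]
wrist_force: [0.0, -0.4, 0.2]
grip_width: 0.0004
```

servo_tool:
  series:
    - [0,0,0.8,0]
    - [0,0,0.9,0]
    - [0,0,0.9,0]
    - [0,0,0.9,0]
    - [0,0,0.9,0]
    - [0,0,0.9,0]
    - [0,0,0.9,0]
    - [0,0,0.9,0]
    - [0,0,0.9,0]
    - [0,0,0,0]

```text
clock: 18.13
ee_pos: [0.5772, 0.3267, 0.2039]
eef_rot: [0.706, -0.706, 0.037, -0.037]
wrist_force: [-0.4, 0.4, -0.2]
grip_width: 0.0006
```

```bash
python3 - <<'E'
from h import *
import cv2
st()
T=bot.snapshot("top")[:,:,::-1];cv2.imwrite("pics/top1.png",T)
S=bot.snapshot("side")[:,:,::-1];cv2.imwrite("pics/side1.png",S)
for w in range(-4,10,2):
    a=np.radians(w+YAW);X=np.r_[C+.04*np.array([np.cos(a),np.sin(a)]),.08]
    print(w,((proj("top",X)-[250,245])*6).round(),((proj("side",X)-[300,240])*6).round())
p=cv2.resize(np.hstack([T[245:345,250:380][:, :100],S[240:340,300:400]]),None,fx=4,fy=4,interpolation=cv2.INTER_CUBIC)
cv2.imwrite("pics/c5.png",p)
T0=cv2.imread("pics/top0.png");d=cv2.absdiff(T,T0).max(2);ys,xs=np.where(d[190:345,185:430]>40);print(len(xs),xs.min()+185,xs.max()+185,ys.min()+190,ys.max()+190)
E
```

```text
t18.13 pos [0.5772 0.3267 0.2039] r266.9 phi84.6 xhead-stand0.7 F [-0.36  0.44 -0.18] T [-0.06  0.02  0.03] j [0.42 0.56 1.47 0.   1.12 0.52] g0.0006
-4 [301. 193.] [275. 224.]
-2 [297. 192.] [272. 226.]
0 [292. 192.] [268. 229.]
2 [288. 191.] [265. 232.]
4 [283. 191.] [262. 235.]
6 [279. 191.] [259. 237.]
8 [275. 191.] [256. 240.]
375 279 317 277 308
```

View pics/c5.png

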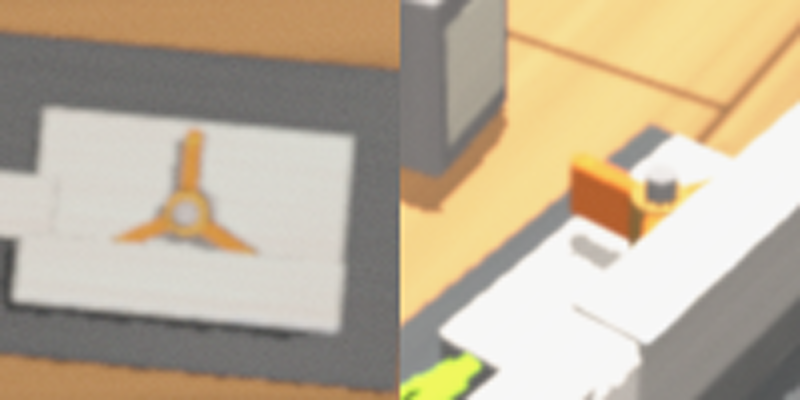

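View pics/top1.png

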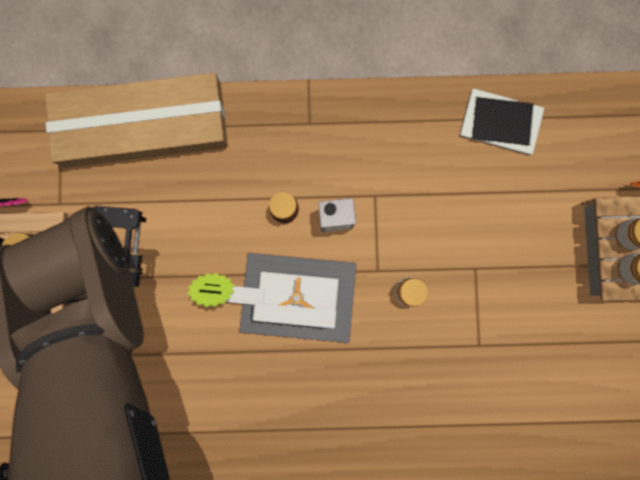

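```bash
python3 -c "
from bench import bot
print(bot.hand_in())"
```

```text
the job is handed in; nothing more can be done
None
```

The wing nut is screwed down onto its stop, and I handed the job in at about 18 s of the 64 s allowed.

I pushed the wings round clockwise in three strokes with the shut fingertips, about 265° in all. Pushing took about 1–2 N until the last few degrees. There the force climbed steeply, and the finger was hardly moving the nut any more. I backed off at a peak wrist force of about 15 N, then lifted clear.

- **Nut:** the last pictures show one wing along the stand's +x, within about 2° of the stop angle.
- **Stand, jars and tin:** comparing the top pictures from before and after, only the nut's own area changed.
- **Robot:** the arm is clear of everything.

**Doubts:** The last two small pushes, after contact was already showing at 5 N, took the force to 15 N, more than was needed to confirm the stop. The pictures alone could not tell whether the nut started 265° or 385° loose. The 265° figure rests on that force rise coming at the expected stop angle. No check failed or disagreed.

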